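Index the slide-marking press and stamp the slide

ROBOT

A 6-joint arm with a two-finger parallel gripper is mounted at the origin on a cart in front of the work surface, level with it; the furniture and walls round the work are solid. World frame = base frame: x ahead of the robot, y to its left, z up, the work surface at z = 0. Lengths are in mm, angles in rad, forces in N, time in s.
With the tool pointing down it reaches from about 275 to 1000 mm from the base axis. Payload 8.4 kg.
Tool frame: the origin (TCP) lies between the finger pads; the fingertips stand 22 mm ahead of it and the grasp point (between the pads) lies 3 mm ahead of it (r.nose_length is the z of the fingertips in the tool frame, in mm); z points along the fingers, y is the line along which they close (so a half turn about z gives the same grasp; the last joint's range is limited). The gripper opens to 85 mm and grips with 20 to 120 N. Pads are 22 mm wide; open, the fingers measure 114 mm over their backs; the gripper's body (76 mm by 85 mm) begins 54 mm behind the grasp point. The pads swing forward as they close: fully open they stand 13 mm farther back than shut.
Start: joints at [1.236, 0.353, 1.633, -0, 1.155, -0.002], TCP at [204.18, 590.71, 253.281] pointing down, gripper open.
Joint ranges: [-2.63, 2.63], [-0.92, 2.1], [0.06, 2.66], [-1.3, 4.44], [0, 2.69], [-3.02, 3.02]. Speed limits (rad/s): [2.22, 2.22, 2.79, 3.14, 3.14, 3.14].

INTERFACE

Orientations are given as [roll, pitch, yaw] about the fixed x, y, z axes, in that order (R = Rz(yaw) Ry(pitch) Rx(roll)).
In Python, from rig import r, vision, telemetry gives the robot as it stands (r), with the cameras (vision) and the readings (telemetry).
- The arm moves only by the shell command python3 steer.py [FORCE], which reads ROWS from standard input. ROWS is a JSON object with one list for each field, all of the same length, 1 to 5, a row being the entries at one place: wx, wy, wz (a rotation vector in a scale on which 1.0 is 4 rad), x, y, z (the shift in shares of 30 cm (1.0 is 30 cm)), aperture (the opening from 0.0 (shut) to 1.0 (fully open)); each row shifts and turns the commanded pose from where the row before left it, along the tool's axes as they then stand; what a row does not reach is not made up. A row lasts 1/12 s, in which the tool goes at most 41.7 mm and 0.125 rad, less where a joint would pass 70% of its speed; a pose out of reach is approached as far as the arm can. The fingers move at their own pace and stop on an object; FORCE is the grip in N (left out, the last holds). Time passes only in rows, so rows that do not move let the fingers close. It prints the time, the measured TCP pose, the force, the opening and the grip force at its end. Shift and turn numbers lie between -1 and 1, and a call with a number outside is refused. Input that does not fit is refused with a message, and nothing moves.
- telemetry.sense(): the state, without advancing time (a new reading comes with each control period).
- vision.grab_frame(name): name is "scene" or "top" or "wrist"; returns the picture (384x512x3 uint8, red, green, blue); there is no depth.
- vision.camera_params(name): a dict with "fx", "fy", "cx", "cy" (pixels), "rvec" (rotation vector, rad) and "tvec" (3), from world to camera coordinates, as OpenCV has them. Camera axes: x right, y down, z forward; pixel columns grow to the right and rows downward; lengths in mm; the calibration is good to about 2 mm. A picture is of the moment at which its call begins: read the wrist's pose just before it. camera_params takes no time and is no camera call; for the wrist camera it gives the pose at the moment of the call.
- r.sign_off(): hands the job in; it is judged then, once.
The state is a dict: "clock": time; "qpos": joint angles; "qvel": joint speeds; "joint_efforts": joint torques, N m; "eef_pos": TCP position; "tcp_rot": TCP orientation; "contact_force": force on the tool from outside, world axes, zero at the start; "wrist_torque": the same for the moment, N m; "opening": opening from 0.0 (shut) to 1.0 (fully open); "grasp_force": force on a finger pad.
Only numpy, scipy, OpenCV 4.12 (cv2) and the standard library are available. Lean on these libraries where they do the work, as an engineer would, in place of code of your own. Each camera call takes 0.05 s, during which the arm holds its last target. There are 200 camera calls.

TASK

Turn the black knob on the sloping console of the slide-marking press slowly clockwise until you feel it fall into its hidden notch (the little index pin above it then drops in), and let go of it there. Only then press the blue treadle beside it right down to its stop, so that it stamps the slide, and let it spring back up; the pin must stay in. Leave the small vials, bottle and clear box around the press standing where they are.

Things in the scene. Friction and masses are not known exactly. Their poses are not given: they have to be found in the camera images.
- press: Slide-marking press fixed to the table: grey base 200 (x) x 280 (y) x 18 mm; on its left (+y) a white wedge-shaped console 120 mm wide, 109 mm high at the back, its face sloping down to the robot's side (-x) at 28 degrees to the table; on its right (-y) a stamp with a blue treadle. Origin: centre of the base's underside; x to its rear, y left, z up.
- knob (a joint): Knob angle, rad: grows clockwise (looking at the face), stops at 0 and 1.5, starts at 0 to 0.2, stays where left. Drags with about 0.05 N m. One hidden notch, middle between 0.5 and 1.3, 0.45 rad wide: on entering, the drag dips and becomes a pull of about 0.2 N m, which dies at the middle; past the middle it resists with 0.2 to 0.4 N m. Let go within 0.15 rad of the middle, it centres itself.
- knob_grip (a point): On the black knob's axis, 28 mm out of the sloping face: the height to grip. The knob is a bar 46 mm long, 16 mm wide, standing 42 mm out of the face on a round skirt 48 mm across and 8 mm high. z: the knob's axis, out of the face (28 degrees from vertical, leaning to the robot); x along the bar, y across it. Turns with the knob: clockwise is negative about z.
- pin (a joint): How far the spring index pin has dropped into the console, m: about 0.001 while it rides outside the notch (a red band shows under its steel cap), 0.005 to 0.006 when it sits in the notch's middle (red band nearly gone). Only turning the knob makes it drop and stay.
- pin_top (a point): Top of the steel cap of the index pin, 15 mm diameter, 16 mm out of the sloping face when raised, on the face 65 mm up the slope from the knob's axis. z along the pin, out of the face.
- treadle (a joint): The treadle's hinge, rad: 0 at rest with its nose raised, growing as it is pressed, stop at 0.26. A spring returns it; pressing on the pad takes about 4 N to begin and 8 N at the stop.
- treadle_pad (a point): Centre of the top of the black ribbed pad (40 x 52 mm) at the nose of the blue treadle, the place to press. The treadle is 56 mm wide, 140 mm long, hinged 130 mm behind this point. At rest the pad is about 99 mm above the table; it goes down about 34 mm to the stop. z normal to the pad, x towards the hinge.
- vial_amber: small amber vial with white cap, 21 mm wide, 42 mm tall, loose, standing; origin at the centre of its underside
- vial_control: small white vial, 21 mm wide, 42 mm tall, loose, standing; origin at the centre of its underside
- dropper_bottle: small bottle with blue collar and black teat, 27 mm wide, 86 mm tall, loose, standing; origin at the centre of its underside
- cuvette_box: small clear open-topped box, 26x34x21 mm, loose; origin at the centre of its underside

How it is judged:
By the outcome, as a careful person would: the job done as asked, in the order asked, and still so for the second after the job is handed in, with the robot touching nothing.
It also fails if it takes over 58 s, if anything falls off the work surface, if the arm or the gripper's body presses on something with over 40 N, if the wrist force passes 120 N, or if a joint passes its speed limit or range.

## Working session

There is one attempt and no reset: what is moved stays moved. The work goes in short steps, Python scripts to look and compute and a shell command to move; the robot and the scene stay as the last step left them, time stands still between calls to the robot, and variables do not carry over. Pictures are saved under pics/ and viewed, at most 10 in all, crops included, and the job is handed in when it is done.

```bash
ls; mkdir -p pics; python3 - <<'E'
from rig import r, vision, telemetry
import cv2,numpy as np
ims={n:vision.grab_frame(n) for n in("scene","top")}
for n,i in ims.items(): cv2.imwrite(f"pics/{n}0.png",cv2.resize(i[:,:,::-1],(800,600),interpolation=cv2.INTER_CUBIC))
for n in ims: print(n,vision.camera_params(n))
s=telemetry.sense();print(s)
E
```

```text
pics
rig.py
steer.py
scene {'fx': 443.2292651994296, 'fy': 443.2292651994296, 'cx': 257.8569493613616, 'cy': 192.56934303963837, 'rvec': array([ 1.85892048, -1.01980031,  0.61945973]), 'tvec': array([-305.22098218,  336.16128827,  538.53557599])}
top {'fx': 475.934539036112, 'fy': 475.934539036112, 'cx': 256.4075105360329, 'cy': 190.53394374550902, 'rvec': array([ 2.15032777, -2.15786985,  0.11659313]), 'tvec': array([  22.55682337,  578.61680118, 1295.60310969])}
{'clock': 0.1, 'qpos': array([ 1.23562389e+00,  3.53579801e-01,  1.63405512e+00, -2.95625062e-05,
        1.15519127e+00, -2.35877506e-03]), 'qvel': array([-3.64377373e-05, -3.96877317e-04, -1.62798859e-04,  1.30763767e-03,
       -8.39303356e-04, -1.55902092e-04]), 'joint_efforts': array([-7.26686230e-04, -6.06356978e+01, -3.42820323e+01, -1.04610735e-04,
        3.83472550e-03,  9.84856229e-06]), 'eef_pos': array([204.04377997, 590.33720263, 252.6381533 ]), 'tcp_rot': array([-3.14035906e+00,  2.41214800e-05,  2.80879096e+00]), 'contact_force': array([0.02057105, 0.89302806, 1.26964269]), 'wrist_torque': array([-0.06911852, -0.03142161,  0.01255677]), 'grasp_force': 0.0, 'opening': 1.0037067526899086}
```

View pics/scene0.png

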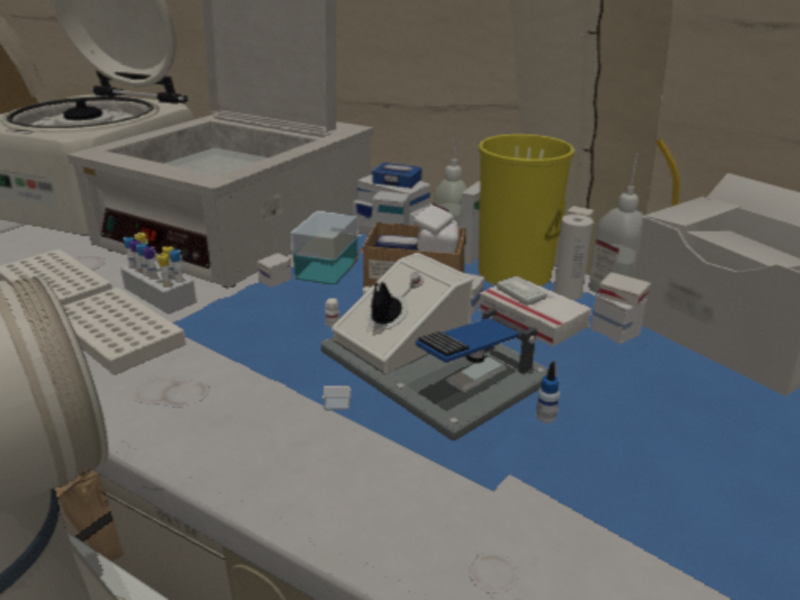

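View pics/top0.png

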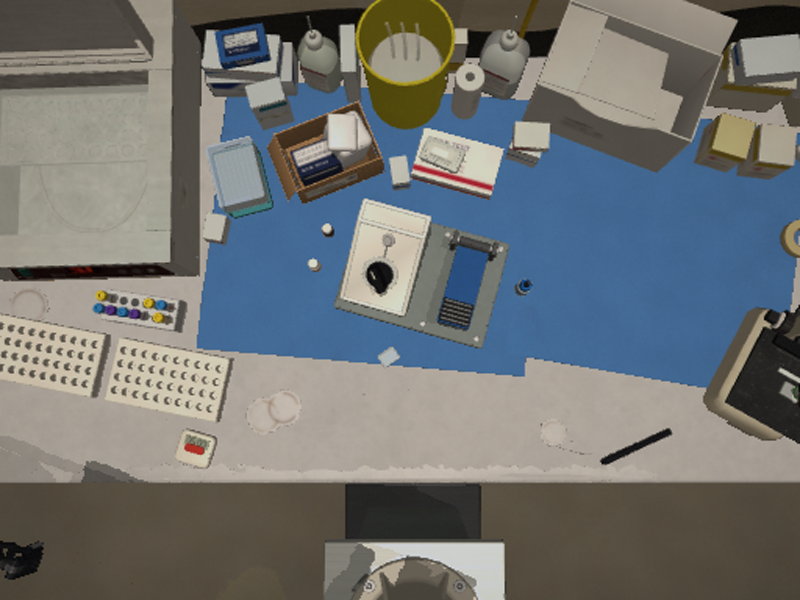

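The scene shows the press with its knob at about (383,302), pin at (415,280) and treadle pad at (455,343). In the top view they are at knob (379,277), pin (388,240) and pad (456,314). I'll zoom in for accurate pixels.

```bash
python3 - <<'E'
import cv2,numpy as np
from rig import r, vision, telemetry
a=vision.grab_frame("scene");b=vision.grab_frame("top")
np.save("a.npy",a);np.save("b.npy",b)
A=cv2.resize(a[155:285,200:360,::-1],None,fx=5,fy=4.6,interpolation=cv2.INTER_CUBIC)
B=cv2.resize(b[120:230,205:335,::-1],None,fx=6,fy=5.4,interpolation=cv2.INTER_CUBIC)
cv2.imwrite("pics/a1.png",A[:598]);cv2.imwrite("pics/b1.png",B);print(A.shape,B.shape)
E
```

```text
(598, 800, 3) (594, 780, 3)
```

View pics/a1.png

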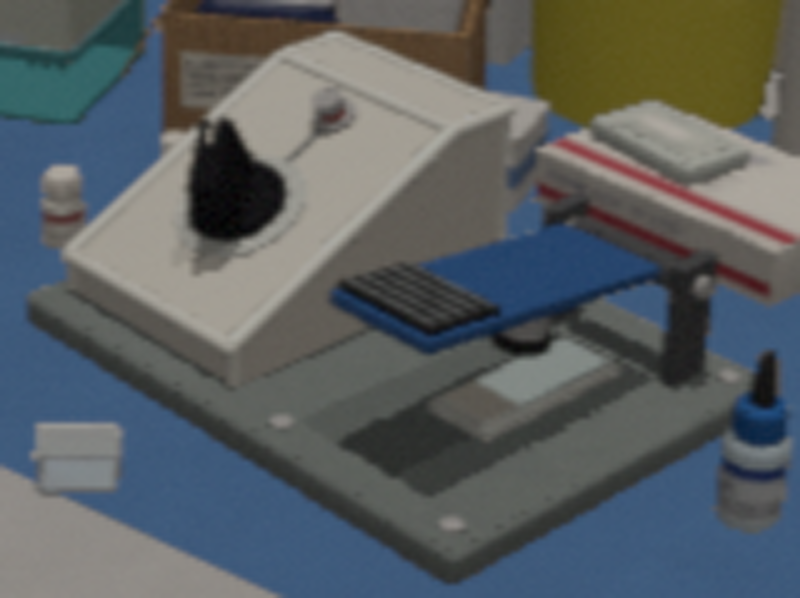

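View pics/b1.png

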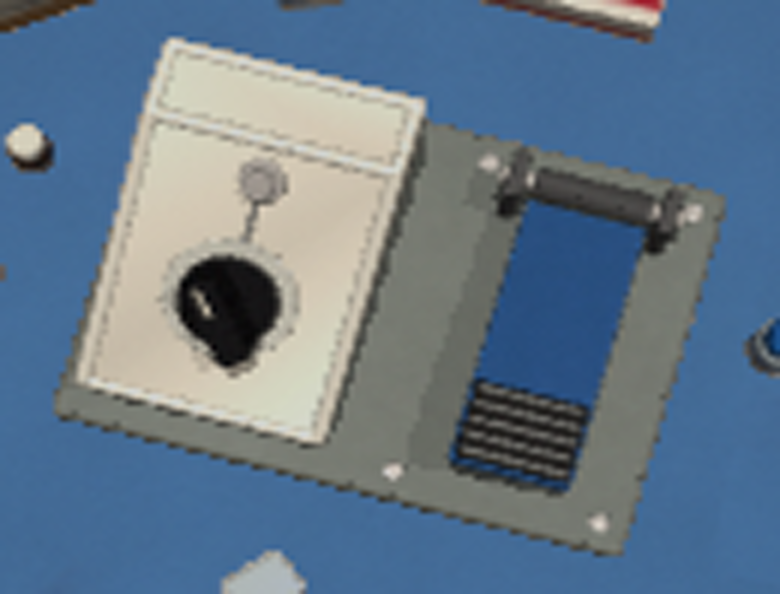

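The press is clear in both views. In the zoomed top view I read pin (262,181), pad (523,430), knob skirt (230,297), and base corners (60,402), (617,546), (722,200). In the zoomed scene view I read pin (331,97), pad (417,298), and base corners (30,300), (453,568).

```bash
cat > h.py <<'E'
import numpy as np,cv2
from scipy.spatial.transform import Rotation as R
from scipy.optimize import least_squares
from rig import r, vision, telemetry
def pr(n,P,c=None):
    c=c or vision.camera_params(n)
    K=np.array([[c['fx'],0,c['cx']],[0,c['fy'],c['cy']],[0,0,1]])
    return cv2.projectPoints(np.array(P,float).reshape(-1,1,3),c['rvec'],c['tvec'],K,None)[0][:,0]
def a(u,v): return np.array([200+u/5,155+v/4.6])-.4
def b(u,v): return np.array([205+u/6,120+v/5.4])-.4
E
python3 - <<'E'
from h import *
# params x,y,yaw, knob x,y(on base along face height h0), pad x,y,z
th=np.radians(28)
def model(p):
    Rz=R.from_euler('z',p[2]).as_matrix();T=lambda q:np.array([p[0],p[1],0])+Rz@np.array(q)
    n=np.array([-np.sin(th),0,np.cos(th)]);up=np.array([np.cos(th),0,np.sin(th)])
    K=p[3:6]; pin=K+65*up+16*n
    return T,K,pin,p[6:9],n
def f(p,full=False):
    T,K,pin,pad,n=model(p)
    t=[([-100,140,18],(60,402)),([-100,-140,18],(617,546)),([100,-140,18],(722,200)),(pin,(262,181)),(pad,(523,430)),(K+8*n,(230,297))]
    s=[([-100,140,18],(30,302)),([-100,-140,18],(453,566)),(pin,(331,95)),(pad,(417,298))]
    e=np.r_[(pr("top",[T(q) for q,_ in t])-[b(*w) for _,w in t]).ravel(),(pr("scene",[T(q) for q,_ in s])-[a(*w) for _,w in s]).ravel(),[(p[8]-99)*.3,0]]
    return e
o=least_squares(f,[500,0,-.2,0,80,60,-60,-80,99])
np.set_printoptions(precision=3,suppress=True)
print(o.x,'\n',f(o.x).reshape(-1,2))
T,K,pin,pad,n=model(o.x)
Rz=R.from_euler('z',o.x[2]).as_matrix()
print("grip",T(K+28*n),"n",Rz@n,"pin",T(pin),"pad",T(pad),"kn base",T(K))
np.save("p.npy",o.x)
E
```

```text
[625.038 -18.846  -0.288 -24.77   70.053  69.596 -59.55  -74.492  98.488] 
 [[-1.641  0.828]
 [ 0.92   1.923]
 [ 2.279 -1.388]
 [-0.102  0.078]
 [-0.208  0.225]
 [ 0.051 -0.042]
 [-0.89  -2.117]
 [ 0.395 -0.927]
 [ 0.054 -0.007]
 [ 0.218 -0.128]
 [-0.154  0.   ]]
grip [608.557  59.086  94.319] n [-0.45   0.133  0.883] pin [668.992  41.205 114.239] pad [546.801 -73.381  98.488] kn base [621.162  55.357  69.596]
```

```bash
cat >> h.py <<'E'
th=np.radians(28)
def press(p=None):
    p=np.load("p.npy") if p is None else p
    Rz=R.from_euler('z',p[2]).as_matrix()
    n=Rz@[-np.sin(th),0,np.cos(th)];up=Rz@[np.cos(th),0,np.sin(th)];left=Rz@[0,1.,0]
    T=lambda q:np.array([p[0],p[1],0])+Rz@np.array(q)
    return T,n,up,left,p
def delta(pos,x,z):
    "tool-frame shift, and rotvec from present pose to target"
    s=telemetry.sense();R0=R.from_euler('xyz',s['tcp_rot']).as_matrix()
    Rt=np.c_[x,np.cross(z,x),z]
    w=R.from_matrix(R0.T@Rt).as_rotvec()
    print("clock",s['clock'],"shift now-axes",np.round(R0.T@(pos-s['eef_pos']),1),"shift after rot",np.round(Rt.T@(pos-s['eef_pos']),1),"rotvec",np.round(w,4),"q",np.round(s['qpos'],2))
E
python3 - <<'E'
from h import *
T,n,up,left,p=press()
g=T(p[3:6])+28*n
delta(g+120*n,up*np.cos(.7)+left*np.sin(.7),-n)
c=vision.camera_params("wrist");s=telemetry.sense()
Rc=R.from_rotvec(c['rvec']).as_matrix();C=-Rc.T@c['tvec']
R0=R.from_euler('xyz',s['tcp_rot']).as_matrix()
print(R0.T@(C-s['eef_pos']),R0.T@Rc.T)
E
```

```text
clock 0.2 shift now-axes [-499.6 -372.6   52.9] shift after rot [ 52.5 560.4 272.8] rotvec [-0.5929 -0.2002  2.3375] q [ 1.24  0.35  1.63  0.    1.16 -0.  ]
[  64.96703601   -1.23370069 -121.0771044 ] [[-3.20798764e-04 -9.66540754e-01 -2.56512901e-01]
 [ 9.99999927e-01 -3.62759542e-04  1.16263707e-04]
 [-2.05426113e-04 -2.56512845e-01  9.66540800e-01]]
```

Units first: shifts go in shares of 30 cm and turns go in shares of 4 rad. So -31.2 mm is -0.104, -23.3 mm is -0.0777.

```bash
echo '{"wx":[0,0,0,0],"wy":[0,0,0,0],"wz":[0,0,0,0],"x":[-0.104,-0.104,-0.104,-0.104],"y":[-0.0777,-0.0777,-0.0777,-0.0777],"z":[0.011,0.011,0.011,0.011],"aperture":[1,1,1,1]}' | python3 steer.py
echo '{"wx":[0,0,0,0],"wy":[0,0,0,0],"wz":[0,0,0,0],"x":[-0.104,-0.104,-0.104,-0.104],"y":[-0.0777,-0.0777,-0.0777,-0.0777],"z":[0.011,0.011,0.011,0.011],"aperture":[1,1,1,1]}' | python3 steer.py
echo '{"wx":[0,0,0,0],"wy":[0,0,0,0],"wz":[0,0,0,0],"x":[-0.104,-0.104,-0.104,-0.104],"y":[-0.0777,-0.0777,-0.0777,-0.0777],"z":[0.011,0.011,0.011,0.011],"aperture":[1,1,1,1]}' | python3 steer.py
echo '{"wx":[0,0,0,0],"wy":[0,0,0,0],"wz":[0,0,0,0],"x":[-0.104,-0.104,-0.104,-0.104],"y":[-0.0777,-0.0777,-0.0777,-0.0777],"z":[0,0,0,0],"aperture":[1,1,1,1]}' | python3 steer.py
echo '{"wx":[-0.0074,-0.0074,-0.0074,-0.0074,-0.0074],"wy":[-0.0025,-0.0025,-0.0025,-0.0025,-0.0025],"wz":[0.0293,0.0293,0.0293,0.0293,0.0293],"x":[0,0,0,0,0],"y":[0,0,0,0,0],"z":[0,0,0,0,0],"aperture":[1,1,1,1,1]}' | python3 steer.py
echo '{"wx":[-0.0074,-0.0074,-0.0074,-0.0074,-0.0074],"wy":[-0.0025,-0.0025,-0.0025,-0.0025,-0.0025],"wz":[0.0293,0.0293,0.0293,0.0293,0.0293],"x":[0,0,0,0,0],"y":[0,0,0,0,0],"z":[0,0,0,0,0],"aperture":[1,1,1,1,1]}' | python3 steer.py
echo '{"wx":[-0.0074,-0.0074,-0.0074,-0.0074,-0.0074],"wy":[-0.0025,-0.0025,-0.0025,-0.0025,-0.0025],"wz":[0.0293,0.0293,0.0293,0.0293,0.0293],"x":[0,0,0,0,0],"y":[0,0,0,0,0],"z":[0,0,0,0,0],"aperture":[1,1,1,1,1]}' | python3 steer.py
echo '{"wx":[-0.0074,-0.0074,-0.0074,-0.0074,-0.0074],"wy":[-0.0025,-0.0025,-0.0025,-0.0025,-0.0025],"wz":[0.0293,0.0293,0.0293,0.0293,0.0293],"x":[0,0,0,0,0],"y":[0,0,0,0,0],"z":[0,0,0,0,0],"aperture":[1,1,1,1,1]}' | python3 steer.py
python3 - <<'E'
from h import *
T,n,up,left,p=press()
g=T(p[3:6])+28*n
delta(g+120*n,up*np.cos(.7)+left*np.sin(.7),-n)
E
```

```text
clock: 0.53
eef_pos: [292.1, 460.4, 239.7]
tcp_rot: [-3.141, 0.0, 2.81]
contact_force: [0.8, 0.4, 0.8]
opening: 0.999
grasp_force: 0.0
clock: 0.87
eef_pos: [379.8, 331.3, 226.8]
tcp_rot: [3.141, 0.0, 2.809]
contact_force: [0.9, 0.6, 0.4]
opening: 1.003
grasp_force: 0.0
clock: 1.2
eef_pos: [467.4, 202.4, 213.6]
tcp_rot: [3.141, 0.0, 2.809]
contact_force: [0.1, 0.8, 0.1]
opening: 0.998
grasp_force: 0.0
clock: 1.53
eef_pos: [554.9, 73.4, 213.7]
tcp_rot: [3.142, -0.0, 2.809]
contact_force: [1.2, 0.3, -0.1]
opening: 1.001
grasp_force: 0.0
clock: 1.95
eef_pos: [554.2, 74.9, 213.5]
tcp_rot: [2.986, 0.004, 2.216]
contact_force: [0.8, 1.2, -0.7]
opening: 1.002
grasp_force: 0.0
clock: 2.37
eef_pos: [554.1, 75.1, 213.7]
tcp_rot: [2.856, -0.077, 1.635]
contact_force: [-0.0, 0.2, 0.3]
opening: 1.003
grasp_force: 0.0
clock: 2.78
eef_pos: [553.9, 75.2, 213.6]
tcp_rot: [2.791, -0.215, 1.065]
contact_force: [-0.0, -0.7, 0.8]
opening: 1.003
grasp_force: 0.0
clock: 3.2
eef_pos: [553.8, 75.0, 213.4]
tcp_rot: [2.805, -0.346, 0.552]
contact_force: [-0.0, 0.7, -0.2]
opening: 0.999
grasp_force: 0.0
clock 3.2 shift now-axes [-3.8 -3.9 12. ] shift after rot [-4.1 -3.8 12. ] rotvec [-0.0205 -0.004   0.0762] q [ 0.26  0.14  2.12 -0.48  0.51  1.72]
```

```bash
python3 - <<'E'
from h import *
import pickle
c=vision.camera_params("wrist");i=vision.grab_frame("wrist")
pickle.dump((c,i),open("w1.pkl","wb"))
cv2.imwrite("pics/w1.png",cv2.resize(i[:,:,::-1],(800,600),interpolation=cv2.INTER_CUBIC))
T,n,up,left,p=press();K=T(p[3:6])
P=[K,K+8*n,K+28*n,K+42*n,K+65*up+16*n,T(p[6:9])]
print(np.round(pr("wrist",P,c)*1.5625,0))
E
```

```text
[[396. 288.]
 [396. 291.]
 [395. 299.]
 [394. 305.]
 [471. 219.]
 [539. 479.]]
```

View pics/w1.png

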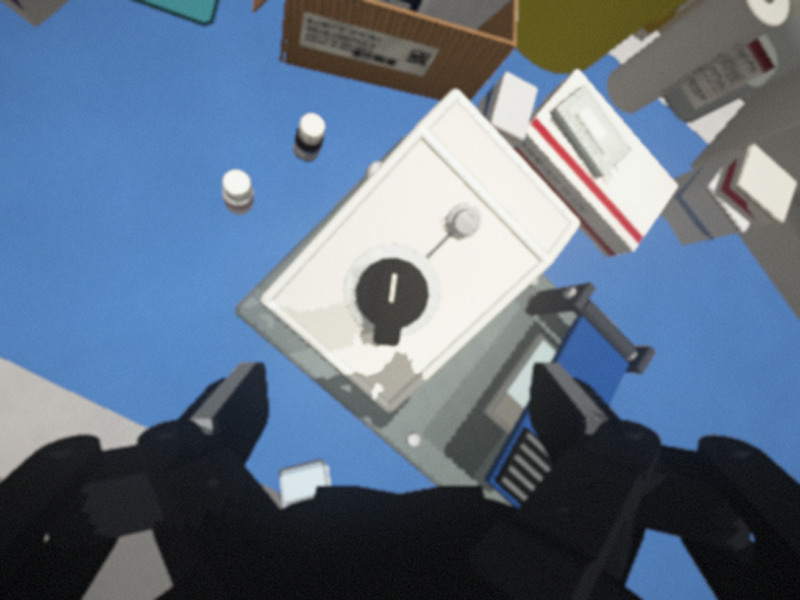

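The wrist view shows the knob skirt at (392,294), the bar running almost straight up the image to an end at (388,345), and the pin cap at (462,219). I'll turn the wrist half round, to leave range on the last joint, and re-measure once it has settled.

In the tool's units: -0.02 rad is -0.005.

```bash
echo '{"wx":[-0.005,0,0,0,0],"wy":[0,0,0,0,0],"wz":[-0.03,-0.03,-0.03,-0.03,-0.03],"x":[0,0,0,0,0],"y":[0,0,0,0,0],"z":[0,0,0,0,0],"aperture":[1,1,1,1,1]}' | python3 steer.py
for k in 1 2 3 4; do :; done
echo '{"wx":[0,0,0,0,0],"wy":[0,0,0,0,0],"wz":[-0.03,-0.03,-0.03,-0.03,-0.03],"x":[0,0,0,0,0],"y":[0,0,0,0,0],"z":[0,0,0,0,0],"aperture":[1,1,1,1,1]}' | python3 steer.py
echo '{"wx":[0,0,0,0,0],"wy":[0,0,0,0,0],"wz":[-0.03,-0.03,-0.03,-0.03,-0.03],"x":[0,0,0,0,0],"y":[0,0,0,0,0],"z":[0,0,0,0,0],"aperture":[1,1,1,1,1]}' | python3 steer.py
echo '{"wx":[0,0,0,0,0],"wy":[0,0,0,0,0],"wz":[-0.03,-0.03,-0.03,-0.03,-0.03],"x":[0,0,0,0,0],"y":[0,0,0,0,0],"z":[0,0,0,0,0],"aperture":[1,1,1,1,1]}' | python3 steer.py
echo '{"wx":[0,0,0,0,0],"wy":[0,0,0,0,0],"wz":[-0.03,-0.03,-0.03,-0.03,-0.03],"x":[0,0,0,0,0],"y":[0,0,0,0,0],"z":[0,0,0,0,0],"aperture":[1,1,1,1,1]}' | python3 steer.py
echo '{"wx":[0,0,0,0],"wy":[0,0,0,0],"wz":[-0.03,0,0,0],"x":[0,0,0,0],"y":[0,0,0,0],"z":[0,0,0,0],"aperture":[1,1,1,1]}' | python3 steer.py
python3 - <<'E'
from h import *
import pickle
T,n,up,left,p=press()
g=T(p[3:6])+28*n
delta(g+120*n,-up*np.cos(.7)-left*np.sin(.7),-n)
c=vision.camera_params("wrist");i=vision.grab_frame("wrist")
pickle.dump((c,i),open("w2.pkl","wb"))
cv2.imwrite("pics/w2.png",cv2.resize(i[:,:,::-1],(800,600),interpolation=cv2.INTER_CUBIC))
K=T(p[3:6])
P=[K,K+8*n,K+28*n,K+42*n,K+65*up+16*n,T(p[6:9])]
print(np.round(pr("wrist",P,c)*1.5625,0))
E
```

```text
clock: 3.67
eef_pos: [553.8, 75.2, 213.3]
tcp_rot: [2.658, -0.09, 1.127]
contact_force: [-0.3, 0.4, 0.0]
opening: 0.998
grasp_force: 0.0
clock: 4.08
eef_pos: [553.9, 75.0, 213.4]
tcp_rot: [2.685, 0.189, 1.661]
contact_force: [0.1, 0.3, -0.0]
opening: 1.002
grasp_force: 0.0
clock: 4.5
eef_pos: [553.9, 75.1, 213.4]
tcp_rot: [2.864, 0.411, 2.246]
contact_force: [-0.1, 1.0, 0.3]
opening: 1.001
grasp_force: 0.0
clock: 4.92
eef_pos: [553.9, 75.1, 213.4]
tcp_rot: [-3.121, 0.491, 2.91]
contact_force: [-0.0, 0.3, 0.2]
opening: 0.998
grasp_force: 0.0
clock: 5.33
eef_pos: [553.8, 75.1, 213.3]
tcp_rot: [-2.833, 0.389, -2.717]
contact_force: [0.1, -0.3, 0.0]
opening: 0.998
grasp_force: 0.0
clock: 5.67
eef_pos: [553.9, 75.1, 213.4]
tcp_rot: [-2.793, 0.354, -2.608]
contact_force: [0.1, 0.1, -0.0]
opening: 1.0
grasp_force: 0.0
clock 5.6667 shift now-axes [ 4.1  4.  11.9] shift after rot [ 4.2  3.8 11.9] rotvec [0.0023 0.006  0.0569] q [ 0.27  0.14  2.12 -0.53  0.51 -1.35]
[[405. 277.]
 [405. 279.]
 [406. 287.]
 [407. 293.]
 [337. 353.]
 [220.  76.]]
```

View pics/w2.png

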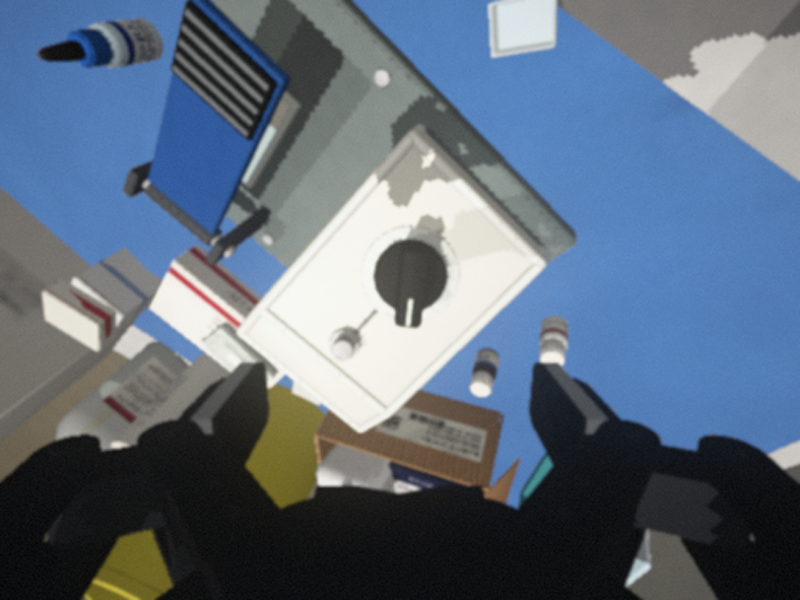

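The flipped view shows the skirt centre at (410,275), the bar running to (407,326), the pin cap at about (344,347) and the pad centre at (228,72). Next I refit with all views.

```bash
python3 - <<'E'
from h import *
import pickle
c1,_=pickle.load(open("w1.pkl","rb"));c2,_=pickle.load(open("w2.pkl","rb"))
np.set_printoptions(precision=2,suppress=True)
w=lambda *q:np.array(q)/1.5625-.3
def f(p):
    T,n,up,left,_=press(p);K=T(p[3:6]);pin=K+65*up+16*n;pad=T(p[6:9])
    D=[]
    D+=list(.25*(pr("top",[T([-100,140,18]),T([-100,-140,18]),T([100,-140,18])])-[b(60,402),b(617,546),b(722,200)]).ravel())
    D+=list((pr("top",[pin,pad,K+8*n])-[b(262,181),b(523,430),b(230,297)]).ravel())
    D+=list((pr("scene",[pin,pad])-[a(331,95),a(417,298)]).ravel())
    D+=list((pr("wrist",[pin,pad,K+8*n],c2)-[w(344,347),w(228,72),w(410,275)]).ravel())
    D+=[(p[8]-99)*.3,0]
    return np.array(D)
o=least_squares(f,np.load("p.npy"));print(o.x,'\n',f(o.x).reshape(-1,2))
np.save("p.npy",o.x)
T,n,up,left,p=press();g=T(p[3:6])+28*n
# refine knob lateral position by wrist alone on face plane
print("grip",g,"pad",T(p[6:9]))
# skirt centre from wrist only: slide K in the face plane
q=least_squares(lambda d:(pr("wrist",[T(p[3:6])+8*n+d[0]*up+d[1]*left],c2)-[w(410,275)]).ravel(),[0,0]).x
print("wrist says up,left",q)
x=-up*np.cos(.7)-left*np.sin(.7)
delta(g+60*n,x,-n)
E
```

```text
[626.15 -17.02  -0.28 -25.28  68.87  63.66 -63.11 -75.17  96.15] 
 [[-0.53  0.23]
 [ 0.17  0.3 ]
 [ 0.36 -0.56]
 [-0.49  0.6 ]
 [-0.82  1.08]
 [-0.14  0.41]
 [-0.48  2.25]
 [-1.    1.13]
 [-0.77  0.85]
 [-0.87  0.61]
 [-0.04  0.19]
 [-0.86  0.  ]]
grip [608.2   59.77  88.38] pad [544.77 -71.88  96.15]
wrist says up,left [-0.17 -0.1 ]
clock 5.7167 shift now-axes [ 6.6  6.3 76.8] shift after rot [ 6.7  5.9 76.9] rotvec [-0.    0.    0.05] q [ 0.27  0.14  2.12 -0.53  0.51 -1.35]
```

In the tool's units: 27 mm is 0.09, 25 mm is 0.0833, 0.05 rad is 0.0125.

```bash
echo '{"wx":[0,0,0,0,0],"wy":[0,0,0,0,0],"wz":[0.0125,0,0,0,0],"x":[0,0.0057,0.0057,0.0057,0.0053],"y":[0,0.005,0.005,0.005,0.0047],"z":[0,0.0833,0.0833,0.09,0.05],"aperture":[0.5,0.5,0.5,0.5,0.5]}' | python3 steer.py 20
echo '{"wx":[0,0,0],"wy":[0,0,0],"wz":[0,0,0],"x":[0,0,0],"y":[0,0,0],"z":[0.0333,0,0],"aperture":[0.5,0.5,0.5]}' | python3 steer.py
python3 - <<'E'
from h import *
T,n,up,left,p=press();g=T(p[3:6])+28*n
delta(g+6*n,-up*np.cos(.7)-left*np.sin(.7),-n)
print(telemetry.sense()['contact_force'])
c=vision.camera_params("wrist");i=vision.grab_frame("wrist")
K=T(p[3:6]);u=np.round(pr("wrist",[K+8*n,K+42*n,K+65*up+16*n],c)*1.5625);print(u)
cv2.imwrite("pics/w3.png",cv2.resize(i[:,:,::-1],(800,600),interpolation=cv2.INTER_CUBIC))
E
```

```text
clock: 6.13
eef_pos: [588.3, 65.4, 126.0]
tcp_rot: [-2.811, 0.369, -2.658]
contact_force: [-0.1, -0.2, 0.2]
opening: 0.498
grasp_force: 0.0
clock: 6.38
eef_pos: [592.6, 64.2, 118.8]
tcp_rot: [-2.81, 0.369, -2.657]
contact_force: [-0.0, -0.6, 0.6]
opening: 0.499
grasp_force: 0.0
clock 6.3833 shift now-axes [-0.   0.1 28.5] shift after rot [-0.1  0.  28.5] rotvec [-0.0006  0.0022  0.0013] q [ 0.23  0.36  2.12 -0.8   0.32 -1.04]
[-0.03124485 -0.63949867  0.61179718]
[[401. 340.]
 [401. 374.]
 [305. 453.]]
```

View pics/w3.png

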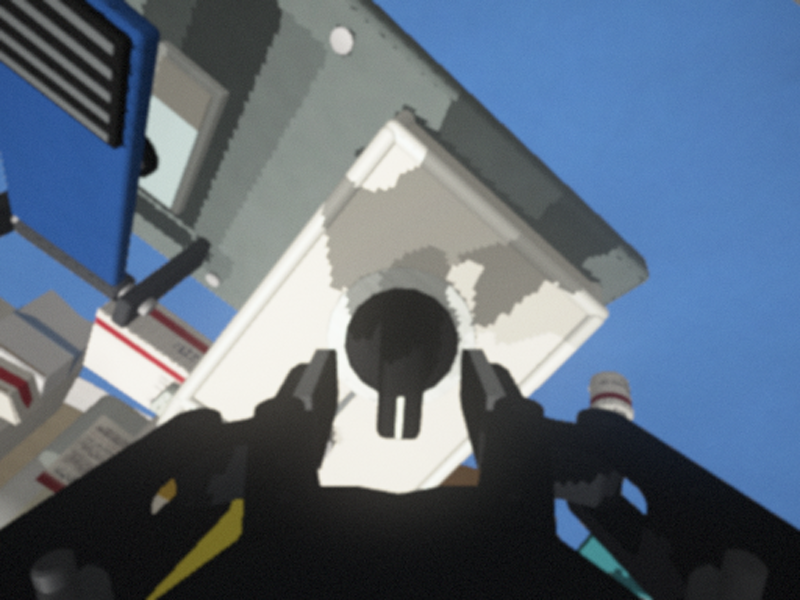

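The knob skirt is centred at (402,341), matching the prediction of (401,340). The bar is upright and centred between the fingers, so I go down.

In the tool's units: 9 mm is 0.03, 6 mm is 0.02.

```bash
echo '{"wx":[0,0,0,0,0],"wy":[0,0,0,0,0],"wz":[0,0,0,0,0],"x":[0,0,0,0,0],"y":[0,0,0,0,0],"z":[0.03,0.03,0.02,0.0133,0],"aperture":[0.5,0.5,0.5,0.5,0.5]}' | python3 steer.py 20
python3 - <<'E'
from h import *
T,n,up,left,p=press();K=T(p[3:6])
c=vision.camera_params("wrist")
for h in(-5,0,5):
  q=pr("wrist",[K+(8+h)*n+24*v for v in (np.cross(n,up*.765+left*.644),-np.cross(n,up*.765+left*.644))],c);print(h,q*1.5625)
E
echo '{"wx":[0,0,0,0],"wy":[0,0,0,0],"wz":[0,0,0,0],"x":[0,0,0,0],"y":[0,0,0,0],"z":[0,0,0,0],"aperture":[0.2,0,0,0]}' | python3 steer.py 20
```

```text
clock: 6.85
eef_pos: [605.6, 60.7, 94.6]
tcp_rot: [-2.809, 0.37, -2.656]
contact_force: [0.8, -0.5, -0.5]
opening: 0.5
grasp_force: 0.0
-5 [[465.32517336 359.89368872]
 [337.97628939 359.68183977]]
0 [[467.35095166 365.35116973]
 [336.14863111 365.13386439]]
5 [[469.50314013 371.14920189]
 [334.20690492 370.92616103]]
clock: 7.18
eef_pos: [605.1, 61.9, 95.9]
tcp_rot: [-2.81, 0.372, -2.655]
contact_force: [-12.2, 7.4, 14.0]
opening: 0.183
grasp_force: 28.7
```

In the tool's units: -4 mm is -0.0133.

```bash
echo '{"wx":[0,0,0],"wy":[0,0,0],"wz":[0,0,0],"x":[0,0,0],"y":[0,0,0],"z":[0,-0.0133,0],"aperture":[0.35,0.35,0.35]}' | python3 steer.py 20
echo '{"wx":[0,0,0],"wy":[0,0,0],"wz":[0,0,0],"x":[0,0,0],"y":[0,0,0],"z":[0,0,0],"aperture":[0,0,0]}' | python3 steer.py 30
python3 -c "
from rig import r, vision, telemetry;s=telemetry.sense();print(s['wrist_torque'],s['qpos'])"
```

```text
clock: 7.43
eef_pos: [603.7, 61.4, 99.1]
tcp_rot: [-2.809, 0.371, -2.655]
contact_force: [-0.5, -0.2, 1.3]
opening: 0.352
grasp_force: 0.0
clock: 7.68
eef_pos: [603.4, 62.0, 98.5]
tcp_rot: [-2.811, 0.371, -2.655]
contact_force: [-8.6, 6.3, 8.9]
opening: 0.184
grasp_force: 31.1
[0.76492409 0.69514692 0.1890603 ] [ 0.2177795   0.40844246  2.10472007 -0.8880127   0.29080381 -0.96022272]
```

In the tool's units: -2 mm is -0.0067.

```bash
cat > ft.py <<'E'
from h import *
s=telemetry.sense();R0=R.from_euler('xyz',s['tcp_rot']);T,n,up,left,p=press();g=T(p[3:6])
np.set_printoptions(precision=3,suppress=True)
d=s['eef_pos']-g
print("F tool",R0.inv().apply(s['contact_force']),"M tool",R0.inv().apply(s['wrist_torque']),"off knob",R0.inv().apply(d),"q6",s['qpos'][5],"open",s['opening'])
E
python3 ft.py;echo '{"wx":[0,0],"wy":[0,0],"wz":[0,0],"x":[0,0],"y":[0,0],"z":[-0.0067,0],"aperture":[0,0]}' | python3 steer.py 30; python3 ft.py
```

```text
F tool [  1.183   5.822 -12.54 ] M tool [-1.002  0.304  0.093] off knob [ -0.838   0.554 -39.337] q6 -0.9602227183608827 open 0.18386789557483138
clock: 7.85
eef_pos: [602.9, 62.2, 99.1]
tcp_rot: [-2.811, 0.37, -2.655]
contact_force: [5.1, 4.1, -11.3]
opening: 0.178
grasp_force: 33.8
F tool [-1.912  5.364 11.814] M tool [-0.985 -0.069  0.051] off knob [ -0.669   0.695 -40.19 ] q6 -0.968202159395392 open 0.17811066463821484
```

In the tool's units: 1 mm is 0.0033.

```bash
echo '{"wx":[0,0],"wy":[0,0],"wz":[0,0],"x":[0,0],"y":[0.0033,0],"z":[0.0033,0],"aperture":[0,0]}' | python3 steer.py 40; python3 ft.py
```

```text
clock: 8.02
eef_pos: [602.9, 62.3, 99.0]
tcp_rot: [-2.809, 0.37, -2.656]
contact_force: [-2.2, -0.3, 2.7]
opening: 0.176
grasp_force: 42.5
F tool [ 0.977 -0.358 -3.359] M tool [-0.181  0.146  0.093] off knob [ -0.686   0.748 -40.088] q6 -0.9585763953279512 open 0.17642039466305603
```

In the tool's units: 0.05 rad is 0.0125.

```bash
for i in 1; do echo '{"wx":[0,0,0],"wy":[0,0,0],"wz":[0.0125,0.0125,0],"x":[0,0,0],"y":[0,0,0],"z":[0,0,0],"aperture":[0,0,0]}' | python3 steer.py 40|grep clock; python3 ft.py; done
echo '{"wx":[0,0,0],"wy":[0,0,0],"wz":[0.0125,0.0125,0],"x":[0,0,0],"y":[0,0,0],"z":[0,0,0],"aperture":[0,0,0]}' | python3 steer.py 40|grep clock; python3 ft.py
echo '{"wx":[0,0,0],"wy":[0,0,0],"wz":[0.0125,0.0125,0],"x":[0,0,0],"y":[0,0,0],"z":[0,0,0],"aperture":[0,0,0]}' | python3 steer.py 40|grep clock; python3 ft.py
```

```text
clock: 8.27
F tool [-0.326 -0.085 -6.535] M tool [-0.221  0.312  0.119] off knob [ -0.613   0.818 -40.068] q6 -0.8568337340651375 open 0.17892186744938424
clock: 8.52
F tool [-0.734  0.994 -7.024] M tool [-0.264  0.314  0.096] off knob [ -0.5     0.921 -40.057] q6 -0.7577116019439505 open 0.1820654197990287
clock: 8.77
F tool [-0.033  1.637 -7.085] M tool [-0.17   0.34   0.106] off knob [ -0.414   0.987 -40.059] q6 -0.6577235797697768 open 0.18066088033532576
```

In the tool's units: 0.04 rad is 0.01.

```bash
echo '{"wx":[0,0,0],"wy":[0,0,0],"wz":[0.01,0.01,0],"x":[0,0,0],"y":[0,0,0],"z":[0,0,0],"aperture":[0,0,0]}' | python3 steer.py 40|grep clock; python3 ft.py
echo '{"wx":[0,0,0],"wy":[0,0,0],"wz":[0.01,0.01,0],"x":[0,0,0],"y":[0,0,0],"z":[0,0,0],"aperture":[0,0,0]}' | python3 steer.py 40|grep clock; python3 ft.py
```

```text
clock: 9.02
F tool [ 0.43   0.835 -6.738] M tool [-0.275  0.324  0.058] off knob [ -0.372   1.025 -40.071] q6 -0.5783393364937662 open 0.18081703593173323
clock: 9.27
F tool [ 0.319  1.304 -6.375] M tool [-0.258  0.399  0.098] off knob [ -0.252   1.055 -40.058] q6 -0.49834045578832775 open 0.1793473764060913
```

In the tool's units: 0.03 rad is 0.0075.

```bash
echo '{"wx":[0,0,0],"wy":[0,0,0],"wz":[0.0075,0.0075,0],"x":[0,0,0],"y":[0,0,0],"z":[0,0,0],"aperture":[0,0,0]}' | python3 steer.py 40|grep clock; python3 ft.py
echo '{"wx":[0,0,0],"wy":[0,0,0],"wz":[0.0075,0.0075,0],"x":[0,0,0],"y":[0,0,0],"z":[0,0,0],"aperture":[0,0,0]}' | python3 steer.py 40|grep clock; python3 ft.py
```

```text
clock: 9.52
F tool [ 0.819  0.62  -7.247] M tool [-0.149  0.381  0.068] off knob [ -0.196   1.064 -40.074] q6 -0.43903280184591625 open 0.17956621591950392
clock: 9.77
F tool [ 0.737  0.769 -6.456] M tool [-0.142  0.376  0.128] off knob [ -0.148   1.111 -40.054] q6 -0.3789179382746116 open 0.17789702556586096
```

In the tool's units: 0.03 rad is 0.0075.

```bash
echo '{"wx":[0,0,0],"wy":[0,0,0],"wz":[0.0075,0.0075,0],"x":[0,0,0],"y":[0,0,0],"z":[0,0,0],"aperture":[0,0,0]}' | python3 steer.py 40|grep clock; python3 ft.py
echo '{"wx":[0,0,0],"wy":[0,0,0],"wz":[0.0075,0.0075,0],"x":[0,0,0],"y":[0,0,0],"z":[0,0,0],"aperture":[0,0,0]}' | python3 steer.py 40|grep clock; python3 ft.py
```

```text
clock: 10.02
F tool [ 0.61   0.852 -6.964] M tool [-0.085  0.441  0.115] off knob [ -0.067   1.13  -40.074] q6 -0.31892705495712403 open 0.1797160192061443
clock: 10.27
F tool [ 0.915  0.98  -7.11 ] M tool [-0.057  0.481  0.206] off knob [  0.008   1.136 -40.046] q6 -0.25886095220422 open 0.18229477355019513
```

In the tool's units: 0.03 rad is 0.0075.

```bash
echo '{"wx":[0,0,0],"wy":[0,0,0],"wz":[0.0075,0.0075,0],"x":[0,0,0],"y":[0,0,0],"z":[0,0,0],"aperture":[0,0,0]}' | python3 steer.py 40|grep clock; python3 ft.py

```

```text
clock: 10.52
F tool [ 1.496  1.515 -7.248] M tool [-0.057  0.464  0.22 ] off knob [  0.066   1.135 -40.08 ] q6 -0.19885919975387586 open 0.17733602465075243
```

In the tool's units: 0.02 rad is 0.005.

```bash
echo '{"wx":[0,0,0],"wy":[0,0,0],"wz":[0.005,0.005,0],"x":[0,0,0],"y":[0,0,0],"z":[0,0,0],"aperture":[0,0,0]}' | python3 steer.py 40|grep clock; python3 ft.py
python3 - <<'E'
from h import *
i=vision.grab_frame("scene")
A=cv2.resize(i[165:215,230:290,::-1],(600,500),interpolation=cv2.INTER_CUBIC)
o=np.load("a.npy");B=cv2.resize(o[165:215,230:290,::-1],(600,500),interpolation=cv2.INTER_CUBIC)
cv2.imwrite("pics/s2.png",cv2.resize(np.hstack([A,B]),(800,334)))
E
```

```text
clock: 10.77
F tool [ 0.435  0.705 -7.102] M tool [-0.039  0.465  0.123] off knob [  0.09    1.166 -40.086] q6 -0.1595169285714302 open 0.1807176690510974
```

View pics/s2.png

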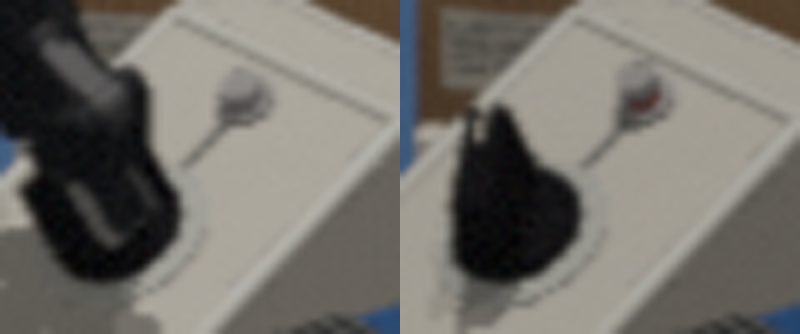

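The pin has already dropped: the red band is gone, with the cap now at (243,95) in the left panel. I'll creep on to find the middle by torque.

In the tool's units: 0.02 rad is 0.005.

```bash
echo '{"wx":[0,0,0],"wy":[0,0,0],"wz":[0.005,0.005,0],"x":[0,0,0],"y":[0,0,0],"z":[0,0,0],"aperture":[0,0,0]}' | python3 steer.py 40|grep clock; python3 ft.py
cat > red.py <<'E'
from h import *
for _ in range(1):
    i=vision.grab_frame("scene")[165:190,255:278].astype(int);m=(i[:,:,0]-i[:,:,1]);print("red",(m>25).sum(),m.clip(12).sum()-12*m.size)
o=np.load("a.npy")[165:190,255:278].astype(int);m=(o[:,:,0]-o[:,:,1]);print("red0",(m>25).sum(),m.clip(12).sum()-12*m.size)
E
python3 red.py
```

```text
clock: 11.07
F tool [ 0.194  2.105 -6.063] M tool [-0.06  0.47 -0.01] off knob [  0.166   1.162 -40.076] q6 -0.11966944467740455 open 0.1799075990582429
red 0 3
red0 1 67
```

In the tool's units: 0.015 rad is 0.0038.

```bash
echo '{"wx":[0,0,0],"wy":[0,0,0],"wz":[0.0038,0.0038,0],"x":[0,0,0],"y":[0,0,0],"z":[0,0,0],"aperture":[0,0,0]}' | python3 steer.py 40|grep clock; python3 ft.py; python3 red.py|head -1
```

```text
clock: 11.37
F tool [ 1.185 -0.076 -7.098] M tool [-0.086  0.423 -0.158] off knob [  0.228   1.191 -40.058] q6 -0.09025342448876807 open 0.18137560578980647
red 0 7
```

The torque has swung from a pull to resistance, so the knob is just past the middle of the notch. I let go and back out.

In the tool's units: -30 mm is -0.1, -25 mm is -0.0833.

```bash
echo '{"wx":[0,0,0,0],"wy":[0,0,0,0],"wz":[0,0,0,0],"x":[0,0,0,0],"y":[0,0,0,0],"z":[0,0,0,0],"aperture":[0.5,0.5,0.5,0.5]}' | python3 steer.py 40|grep -A1 clock; python3 ft.py; python3 red.py|head -1
echo '{"wx":[0,0,0,0,0],"wy":[0,0,0,0,0],"wz":[0,0,0,0,0],"x":[0,0,0,0,0],"y":[0,0,0,0,0],"z":[-0.0333,-0.0833,-0.1,-0.1,-0.05],"aperture":[0.5,0.5,0.5,0.5,0.5]}' | python3 steer.py | grep -A2 clock
python3 - <<'E'
from h import *
import pickle
T,n,up,left,p=press();pad=T(p[6:9]);print("pad",pad)
c=vision.camera_params("wrist");i=vision.grab_frame("wrist");pickle.dump((c,i),open("w4.pkl","wb"))
j=vision.grab_frame("scene")
A=cv2.resize(i[:,:,::-1],(800,600),interpolation=cv2.INTER_CUBIC);A[:250,:300]=cv2.resize(j[165:215,230:290,::-1],(300,250),interpolation=cv2.INTER_CUBIC)
A2=A.copy();cv2.imwrite("pics/w4.png",A2)
print(pr("wrist",[pad,T(p[3:6])+8*n],c)*1.5625)
# target: tool down, closed; tool x = press left? report shift & rotvec for both
Rz=R.from_euler('z',p[2]).as_matrix()
for x in (Rz@[0,1,0],-Rz@[0,1,0],Rz@[1,0,0],-Rz@[1,0,0]):
    x=np.array(x,float);delta(pad+[0,0,60],x,np.array([0,0,-1.]))
E
```

```text
clock: 11.75
eef_pos: [602.9, 62.1, 98.6]
F tool [-0.028 -0.84  -0.166] M tool [0.057 0.191 0.   ] off knob [  0.33    0.813 -39.738] q6 -0.08955190822932646 open 0.5015229861921375
red 0 4
clock: 12.22
eef_pos: [552.3, 76.9, 198.0]
tcp_rot: [3.049, 0.485, 2.672]
pad [544.7654534  -71.87914689  96.14671187]
[[131.09005066 316.11077866]
 [397.96863658 287.77561779]]
clock 12.3167 shift now-axes [ -33.1 -142.1   52.1] shift after rot [-145.4   32.8   42.2] rotvec [0.4135 0.3437 1.3726] q [ 0.28  0.17  2.14 -0.57  0.47 -0.38]
clock 12.3167 shift now-axes [ -33.1 -142.1   52.1] shift after rot [145.4 -32.8  42.2] rotvec [-0.3595  0.4325 -1.6985] q [ 0.28  0.17  2.14 -0.57  0.47 -0.38]
clock 12.3167 shift now-axes [ -33.1 -142.1   52.1] shift after rot [ 32.8 145.4  42.2] rotvec [ 0.7297 -0.0672  2.8878] q [ 0.28  0.17  2.14 -0.57  0.47 -0.38]
clock 12.3167 shift now-axes [ -33.1 -142.1   52.1] shift after rot [ -32.8 -145.4   42.2] rotvec [ 0.0455  0.4938 -0.1639] q [ 0.28  0.17  2.14 -0.57  0.47 -0.38]
```

View pics/w4.png

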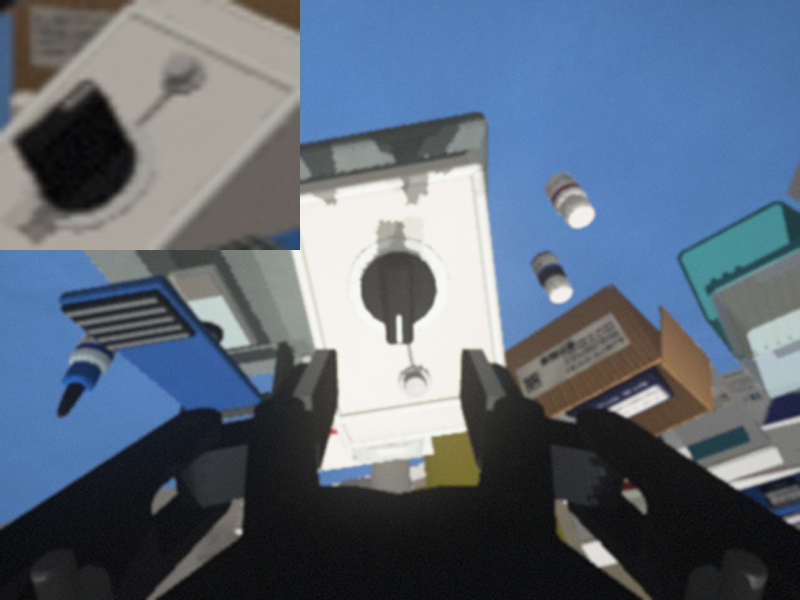

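The pin is down, with no red visible in the inset at about (183,72), and the knob points at the pin. The vials are undisturbed and the treadle pad is centred near (130,316), matching the prediction (131,316). Now the treadle.

Units first: shifts go in shares of 30 cm and turns go in shares of 4 rad. So 0.099 rad is 0.0248.

```bash
echo '{"wx":[0.0023,0.0023,0.0023,0.0023,0.0023],"wy":[0.0248,0.0248,0.0248,0.0248,0.0248],"wz":[-0.0083,-0.0083,-0.0083,-0.0083,-0.0083],"x":[0,0,0,0,0],"y":[0,0,0,0,0],"z":[0,0,0,0,0],"aperture":[0,0,0,0,0]}' | python3 steer.py 40|grep clock
echo '{"wx":[0,0,0,0,0],"wy":[0,0,0,0,0],"wz":[0,0,0,0,0],"x":[-0.0273,-0.0273,-0.0273,-0.0273,0],"y":[-0.1213,-0.1213,-0.1213,-0.1213,0],"z":[0.0333,0.0333,0.0333,0.0333,0],"aperture":[0,0,0,0,0]}' | python3 steer.py
cat > go.py <<'E'
from h import *
T,n,up,left,p=press();Rz=R.from_euler('z',p[2]).as_matrix()
delta(T(p[6:9])+[0,0,r.nose_length+5],-Rz@np.array([1.,0,0]),np.array([0,0,-1.]));print(r.nose_length,telemetry.sense()['contact_force'])
E
python3 go.py
```

```text
clock: 12.73
clock: 13.15
eef_pos: [541.4, -80.7, 154.3]
tcp_rot: [-3.135, 0.04, 2.84]
contact_force: [-0.2, 0.2, -0.6]
opening: 0.002
grasp_force: 0.0
clock 13.15 shift now-axes [ 0.7  9.7 31.1] shift after rot [-0.8  9.4 31.1] rotvec [-0.0075  0.0396 -0.0229] q [-0.14  0.34  1.91 -0.02  0.85 -1.4 ]
22.0 [-0.20984307  0.15437241 -0.62291963]
```

In the tool's units: 15 mm is 0.05, 12 mm is 0.04, 0.04 rad is 0.01.

```bash
echo '{"wx":[-0.0018,0,0,0,0],"wy":[0.01,0,0,0,0],"wz":[-0.0058,0,0,0,0],"x":[0,0,0,0,0],"y":[0,0.0313,0,0,0],"z":[0,0.05,0.04,0.0267,0],"aperture":[0,0,0,0,0]}' | python3 steer.py
echo '{"wx":[0,0,0,0],"wy":[0,0,0,0],"wz":[0,0,0,0],"x":[0,0,0,0],"y":[0,0,0,0],"z":[0.02,0.02,0.02,0],"aperture":[0,0,0,0]}' | python3 steer.py
echo '{"wx":[0,0,0],"wy":[0,0,0],"wz":[0,0,0],"x":[0,0,0],"y":[0,0,0],"z":[0.0167,0.0167,0],"aperture":[0,0,0]}' | python3 steer.py
```

```text
clock: 13.57
eef_pos: [544.7, -66.0, 120.0]
tcp_rot: [3.14, 0.0, 2.867]
contact_force: [-0.4, -0.0, 3.5]
opening: -0.003
grasp_force: 1.8
clock: 13.9
eef_pos: [545.3, -65.9, 103.7]
tcp_rot: [3.139, 0.002, 2.866]
contact_force: [-2.7, 0.9, 6.2]
opening: 0.003
grasp_force: 2.8
clock: 14.15
eef_pos: [545.5, -65.9, 94.2]
tcp_rot: [3.139, 0.002, 2.866]
contact_force: [-3.3, 1.8, 7.2]
opening: -0.0
grasp_force: 3.6
```

In the tool's units: 4 mm is 0.0133.

```bash
echo '{"wx":[0,0,0],"wy":[0,0,0],"wz":[0,0,0],"x":[0,0,0],"y":[0,0,0],"z":[0.0133,0.0133,0],"aperture":[0,0,0]}' | python3 steer.py | grep -v rot
echo '{"wx":[0,0,0],"wy":[0,0,0],"wz":[0,0,0],"x":[0,0,0],"y":[0,0,0],"z":[0.005,0.005,0],"aperture":[0,0,0]}' | python3 steer.py| grep -v rot
```

```text
clock: 14.4
eef_pos: [545.7, -65.9, 87.2]
contact_force: [-6.1, 1.1, 17.3]
opening: -0.0
grasp_force: 8.8
clock: 14.65
eef_pos: [545.8, -65.9, 86.2]
contact_force: [-14.0, 2.4, 39.9]
opening: -0.003
grasp_force: 20.3
```

In the tool's units: 1 mm is 0.0033.

```bash
echo '{"wx":[0,0,0],"wy":[0,0,0],"wz":[0,0,0],"x":[0,0,0],"y":[0,0,0],"z":[0.0033,0,0],"aperture":[0,0,0]}' | python3 steer.py| grep -v rot
```

```text
clock: 14.9
eef_pos: [545.9, -65.9, 85.9]
contact_force: [-16.3, 1.7, 46.4]
opening: 0.001
grasp_force: 23.8
```

The force jumped from 8 N to over 40 N with no further travel, so the treadle is on its stop. I release it slowly and check.

In the tool's units: -12 mm is -0.04, -10 mm is -0.0333.

```bash
echo '{"wx":[0,0,0,0,0],"wy":[0,0,0,0,0],"wz":[0,0,0,0,0],"x":[0,0,0,0,0],"y":[0,0,0,0,0],"z":[-0.0267,-0.0333,-0.0333,-0.0333,-0.04],"aperture":[0,0,0,0,0]}' | python3 steer.py| grep -v rot
echo '{"wx":[0,0,0,0,0],"wy":[0,0,0,0,0],"wz":[0,0,0,0,0],"x":[0,0,0,0,0],"y":[0,0,0,0,0],"z":[-0.0667,-0.1,-0.0667,0,0],"aperture":[0,0,0,0,0]}' | python3 steer.py| grep -v rot
python3 - <<'E'
from h import *
j=vision.grab_frame("scene")
A=cv2.resize(j[155:285,200:360,::-1],(800,598),interpolation=cv2.INTER_CUBIC)
cv2.imwrite("pics/end.png",A)
E
python3 red.py|head -1
```

```text
clock: 15.32
eef_pos: [545.8, -66.1, 133.1]
contact_force: [0.1, 0.3, 0.2]
opening: -0.003
grasp_force: 0.0
clock: 15.73
eef_pos: [545.9, -66.2, 203.5]
contact_force: [-0.7, 0.4, -0.1]
opening: 0.001
grasp_force: 0.0
red 0 2
```

View pics/end.png

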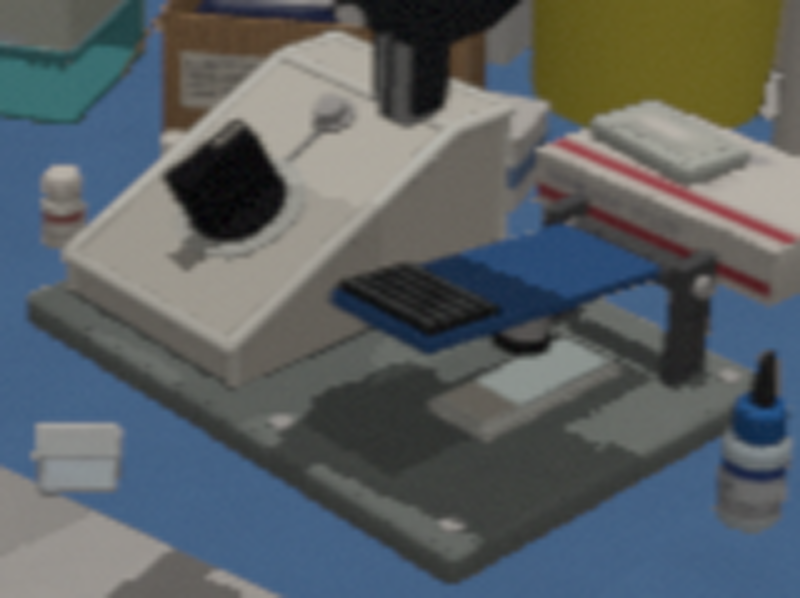

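The treadle is back up (pad at about (417,298), as at the start), the pin is in with no red at (332,112), and the loose items haven't moved.

```bash
python3 -c "
from rig import r, vision, telemetry;print(r.sign_off())"
```

```text
the job is handed in; nothing more can be done
None
```

I turned the knob clockwise into its notch and let go there with the pin dropped in. I then pressed the treadle to its stop and it sprang back up; the pin stayed in, the loose items I could see hadn't moved, and the job is handed in (about 16 s used).

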